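Open the tight snack tin in the pull-out tray

TASK

Slide the round steel tin along the tray fully home into the low light-grey keeper, so that the keeper's lips hold its foot flange down with the lid still on. Then draw the tight lid straight up off the tin, and set it down gently, knob up, on the free tray floor beside the keeper. Leave the open tin upright in the keeper and do not disturb the lunchbox, cup, bottle or fork.

Things in the scene. Friction and masses are not known exactly. Their poses are not given: they have to be found in the camera images.
- tray: Dark grey plastic pull-out tray, fixed, 370 x 720 mm outside, on the bench. Origin on the bench under its centre; x along its 370 mm side, y along its 720 mm side, z up. Its flat inner floor is 12 mm above the origin, its walls end 48 mm above the origin and are 6 mm thick.
- keeper: Low light-grey keeper fixed on the tray floor: a slot between two side rails, 13 mm high. Origin on the floor at the seat: the tin's centre when fully home, flange against the stop. Slot along x: +x points in to the stop (face at x = +48.5 mm), mouth faces -x. Rails x = -45 to +56 mm, inner faces at y = +-52 mm; their lips hang inwards to y = +-39 mm, underside 8.5 mm above the floor. z up.
- keeper_mouth (a point): Middle of the keeper's mouth on the tray floor, 45 mm before the seat on the slot's line; axes as the keeper's. From here two 10 mm high guide wings without lips flare out to 37 mm before this point and 83 mm either side of the line, to lead the flange in.
- tin: Plain steel tin base, loose (about 0.3 kg): round foot flange 96 mm across, 5 mm thick, and a tube 59 mm across up to 65 mm. Origin at the centre of its underside, z up; yaw does not matter. It starts on the tray floor before the keeper's mouth, 115 to 170 mm from the seat, up to 25 mm off the slot's line, lid on; the tray floor around it there is otherwise empty and free for the lid later.
- tin_top (a point): Centre of the tin's rim, 65 mm above its underside. Four spring dimples just below grip the lid from inside: drawing it off takes about 7 to 16 N all the way, more than the tin's weight, so the tin comes up with the lid unless the keeper's lips hold its flange (it then rises 3.5 mm at most).
- lid_knob (a point): Middle of the round knob on the lid, on its axis, 14 mm above the lid's flat top and 82 mm above the tin's underside when closed. Knob: neck 24 mm across, 12 mm tall, then a head 34 mm across, 16 mm tall, ending 28 mm above the flat top. z up along the lid's axis.
- lid: The loose steel lid (0.11 kg): a round cap 68 mm across, 53 mm tall without its knob, 50 mm deep inside. Origin at the centre of its lower edge, z up towards the knob. Closed, its lower edge is 15 mm and its flat top 68 mm above the tin's underside; it is off once it has risen 50 mm.
- lunchbox: Bystander: white lunchbox with grey lid and latch clips, 176 x 124 x 57 mm, at the tray's +y end. Origin at the centre of its underside.
- cup: Bystander: white snack cup 68 mm across, 55 mm tall, near the tray's -y end. Origin at the centre of its underside.
- bottle: Bystander: turquoise drink bottle, 66 mm across, 190 mm tall, standing near the tray's -y end, far side. Origin at the centre of its underside.
- fork: Bystander: steel fork 180 mm long lying along the tray's -y wall. Origin at its underside, about half-way along.
Mind the look-alikes: they are no part of the job. What is shaped like the lid but blue or yellow is not meant.

How it is judged:
On the way, in this order (a step that is already met when the one before it is completed fails the run):
1. the tin stands home in the keeper with its lid still on (horizontal distance between tin and keeper below 0.015 m and z of tin in the frame of keeper below 0.007 m and angle between tin's own z axis and vertical below 0.12 rad and z of lid in the frame of tin below 0.025 m), for 0.2 s.
2. the lid is drawn up off the tin while the tin stays held in the keeper (horizontal distance between tin and keeper below 0.015 m and z of tin in the frame of keeper below 0.007 m and angle between tin's own z axis and vertical below 0.12 rad and z of lid in the frame of tin between 0.066 and 0.3 m), for 0.1 s.
At the end, for the whole second after the job is handed in: The open tin stands flat on the tray floor in the keeper, its centre within 15 mm of the seat and within 0.05 rad of upright; the lid stands knob up (within 0.08 rad) on the tray floor, its lower edge within 5 mm of floor level, its centre at least 75 mm from the tin's; both at rest and released (horizontal distance between tin and keeper below 0.015 m and z of tin in the frame of keeper below 0.003 m and angle between tin's own z axis and vertical below 0.05 rad and z of lid in the frame of tray between 0.007 and 0.017 m and not (x of lid in the frame of tray above 0.18 m or x of lid in the frame of tray below -0.18 m or y of lid in the frame of tray above 0.355 m or y of lid in the frame of tray below -0.355 m) and angle between lid's own z axis and vertical below 0.08 rad and horizontal distance between lid and tin above 0.075 m and linear speed of each of lid, tin below 0.02 m/s); the robot touches nothing.
It fails at once if the lunchbox, cup, bottle or fork is moved by more than 25 mm or knocked over (distance of any of lunchbox, cup, bottle, fork from where it was at the start of the episode above 0.025 m or angle between bottle's own z axis and vertical above 0.4 rad).
It fails at once if the tin is tipped by more than 0.4 rad (angle between tin's own z axis and vertical above 0.4 rad).
It fails at once if the lid is dropped or flung (faster than 0.9 m/s) (linear speed of lid above 0.9 m/s).
It also fails if it takes over 67 s, if anything falls off the work surface, if the arm or the gripper's body presses on something with over 40 N, if the wrist force passes 120 N, or if a joint passes its speed limit or range.

ROBOT

A 7-joint arm with a two-finger parallel gripper is mounted at the origin on the work surface. World frame = base frame: x ahead of the robot, y to its left, z up, the work surface at z = 0. Lengths are in m, angles in rad, forces in N, time in s.
With the tool pointing down it reaches from about 0.4 to 0.9 m from the base axis. Payload 5.5 kg.
Tool frame: the origin (TCP) lies between the finger pads; the fingertips stand 14 mm ahead of it and the grasp point (between the pads) lies 5 mm behind it (finger_overhang is the distance from the TCP to the fingertips, in m); z points along the fingers, y is the line along which they close (so a half turn about z gives the same grasp; the last joint's range is limited). The gripper opens to 85 mm and grips with 20 to 120 N. Pads are 22 mm wide; open, the fingers measure 114 mm over their backs; the gripper's body (76 mm by 85 mm) begins 54 mm behind the grasp point. The pads swing forward as they close: fully open they stand 13 mm farther back than shut.
Start: joints at [1.413, 0.501, -0.427, 1.55, 0.221, 1.138, -0.21], TCP at [0.266, -0.593, 0.245] pointing down, gripper open.
Joint ranges: [-2.88, 2.88], [-0.31, 2.03], [-1.54, 1.56], [0.2, 2.42], [-1.41, 4.55], [0.19, 2.02], [-2.57, 2.57]. Speed limits (rad/s): [2.57, 2.57, 3.14, 3.14, 3.14, 3.14, 3.14].

INTERFACE

Orientations are given as a unit quaternion [w, x, y, z].
In Python, from station import observe, grab_frame, job_done, finger_overhang gives the robot as it stands. The module is installed in compiled form; this text tells all that it offers.
- The arm moves only by the shell command python3 -m creep 'ROWS'. ROWS is a JSON object of lists of equal length, an entry for each row: "delta_pos": the shift along the world's x, y, z in mm, a list of three; "turn": the turn, a rotation vector about the world's x, y, z in degrees, a list of three; "fingers": the finger opening in mm, from 0 to 85.4. In form: {"delta_pos": [[dx, dy, dz], ...], "turn": [[ax, ay, az], ...], "fingers": [fingers, ...]}. A call has 1 to 10 rows; each row is the pose to reach, as a shift and turn from the pose commanded when the call began; what a row does not reach only later rows make up. A row lasts 1/8 s, in which the tool goes at most 62.5 mm and 10.7 degrees, less where a joint would pass 70% of its speed; a pose out of reach is approached as far as the arm can. A call with a gripper value outside its range is refused whole. The fingers move at their own pace and stop on an object; the grip force is fixed at half the most. Time passes only in rows, so rows that repeat a pose let the fingers close. It gives the time, the measured TCP pose, the force, the opening and the grip force at its end, in the units of the state.
- observe(): the state, without advancing time (a new reading comes with each control period).
- grab_frame(name): name is "scene" or "top" or "wrist"; returns a dict with "image" (480x640x3 uint8, blue, green, red), "camera_matrix" (3x3 intrinsics, pixels), "T" (4x4, takes a point from camera to world coordinates). Camera axes: x right, y down, z forward; pixel columns grow to the right and rows downward; lengths in m; the calibration is good to about 2 mm. The wrist camera is an equidistant fisheye: a pixel r from the principal point sees the ray r / f radians off the axis. A picture is of the moment at which its call begins. There is no depth.
- job_done(): hands the job in; it is judged then, once.
The state is a dict: "clock": time; "qpos": joint angles; "qd": joint speeds; "joint_torque": joint torques, N m; "tool_pos": TCP position; "tcp_rot": TCP orientation; "ft_force": force on the tool from outside, world axes, zero at the start; "wrist_torque": the same for the moment, N m; "width": finger opening in m; "gripper_force": force on a finger pad.
Only numpy, scipy, OpenCV 4.12 (cv2) and the standard library are available. Lean on these libraries where they do the work, as an engineer would, in place of code of your own. Each camera call takes 0.05 s, during which the arm holds its last target. There are 200 camera calls.

## Working session

There is one attempt and no reset: what is moved stays moved. The work goes in short steps, Python scripts to look and compute and a shell command to move; the robot and the scene stay as the last step left them, time stands still between calls to the robot, and variables do not carry over. Pictures are saved under pics/ and viewed, at most 10 in all, crops included, and the job is handed in when it is done.

```bash
mkdir -p pics; cat > h.py <<'E'
import numpy as np, cv2
from station import observe, grab_frame
def ray(f,u,v):
    K=np.array(f["camera_matrix"]);T=np.array(f["T"])
    d=np.linalg.inv(K)@np.array([u,v,1.]);return T[:3,3],T[:3,:3]@d
def onplane(f,u,v,z):
    o,d=ray(f,u,v);return o+d*(z-o[2])/d[2]
def proj(f,p):
    K=np.array(f["camera_matrix"]);T=np.array(f["T"])
    q=K@(T[:3,:3].T@(np.array(p)-T[:3,3]));return q[:2]/q[2]
E
python3 - <<'E'
from h import *
s=observe();print({k:np.round(v,3) for k,v in s.items()})
for n in("top","scene"):
    f=grab_frame(n);cv2.imwrite(f"pics/{n}0.png",f["image"]);print(n,np.round(f["T"],3).tolist(),np.round(f["camera_matrix"],1).tolist())
E
```

```text
{'clock': np.float64(0.0), 'qpos': array([ 1.413,  0.502, -0.427,  1.551,  0.221,  1.138, -0.21 ]), 'qd': array([-0.   , -0.002, -0.   ,  0.001,  0.001,  0.001,  0.002]), 'joint_torque': array([ 1.0000e-03, -5.6951e+01, -5.8160e+00, -2.8094e+01,  1.1000e-02,
        1.2000e-02,  0.0000e+00]), 'tool_pos': array([ 0.265, -0.593,  0.244]), 'tcp_rot': array([-0.001,  0.978,  0.209, -0.   ]), 'ft_force': array([ 0.166, -0.49 , -0.376]), 'wrist_torque': array([ 0.048, -0.029, -0.052]), 'gripper_force': np.float64(0.0), 'width': np.float64(0.085)}
top [[-0.009, -0.99, 0.14, 0.364], [-1.0, 0.009, 0.005, -0.035], [-0.006, -0.14, -0.99, 1.076], [0.0, 0.0, 0.0, 1.0]] [[566.0, 0.0, 306.6], [0.0, 566.0, 231.2], [0.0, 0.0, 1.0]]
scene [[-0.567, 0.687, -0.455, 1.044], [0.824, 0.47, -0.318, 0.351], [-0.004, -0.555, -0.832, 1.027], [0.0, 0.0, 0.0, 1.0]] [[592.0, 0.0, 315.4], [0.0, 592.0, 233.0], [0.0, 0.0, 1.0]]
```

View pics/top0.png

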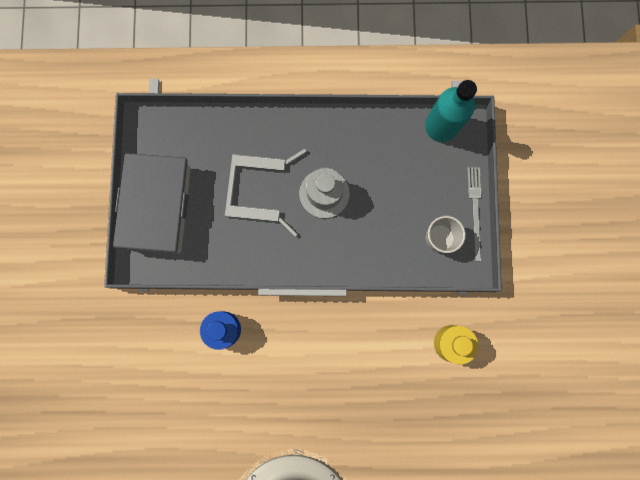

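View pics/scene0.png

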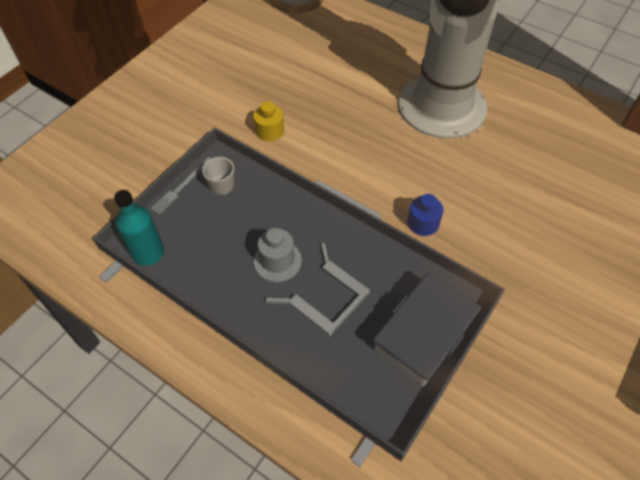

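The top view shows three lid-like shapes: steel (325,185) on the tin, blue (220,330) and yellow (457,345). The steel one is meant, because it sits on the flanged tin before the keeper's mouth inside the tray. The keeper is around (255,187), with its mouth to the right. I'll confirm this in a crop and measure.

```bash
python3 - <<'E'
from h import *
f=grab_frame("top");im=f["image"]
cv2.imwrite("pics/crop1.png",cv2.resize(im[135:250,210:370],None,fx=5,fy=5,interpolation=cv2.INTER_CUBIC))
g=cv2.cvtColor(im,cv2.COLOR_BGR2GRAY)
m=(g>130).astype(np.uint8);m[:,:215]=0;m[:,365:]=0;m[:140]=0;m[250:]=0
n,l,st,c=cv2.connectedComponentsWithStats(m)
for i in range(1,n):
    if st[i,4]>30:
        cnt=max(cv2.findContours((l==i).astype(np.uint8),0,2)[0],key=cv2.contourArea)
        ap=cv2.approxPolyDP(cnt,2.5,True)[:,0]
        print(st[i],ap.tolist(),cv2.minEnclosingCircle(cnt),np.median(g[l==i]))
        for p in ap: print(np.round(onplane(f,*p,.025)[:2],4),end=' ')
        print()
E
```

```text
[286 149  20  15  75] [[305, 150], [291, 156], [286, 163]] ((295.5, 156.5), 11.510964393615723) 173.0
[ 0.6694 -0.0287] [ 0.6579 -0.0019] [0.6442 0.0077] 
[ 225  154   60   67 1356] [[232, 154], [225, 215], [277, 220], [278, 210], [229, 204], [235, 165], [283, 169], [284, 160]] ((254.48289489746094, 187.4816436767578), 40.32999038696289) 184.0
[0.663 0.111] [0.5448 0.123 ] [0.5343 0.0251] [0.5534 0.0232] [0.5658 0.1157] [0.6413 0.1051] [0.6325 0.0135] [0.6501 0.0115] 
[ 299  168   46   50 1278] [[320, 168], [302, 181], [299, 198], [308, 212], [318, 217], [334, 215], [313, 206], [306, 193], [317, 202], [333, 202], [338, 198], [330, 198], [318, 190], [327, 191], [333, 186], [334, 179], [342, 182], [344, 179], [331, 168]] ((323.7096862792969, 192.2903289794922), 25.360870361328125) 166.0
[ 0.6338 -0.057 ] [ 0.6088 -0.0225] [ 0.576  -0.0166] [ 0.549  -0.0334] [ 0.5393 -0.0521] [ 0.5428 -0.0822] [ 0.5604 -0.0429] [ 0.5855 -0.0299] [ 0.568  -0.0505] [ 0.5677 -0.0807] [ 0.5753 -0.0903] [ 0.5754 -0.0752] [ 0.5911 -0.0527] [ 0.589  -0.0697] [ 0.5985 -0.0812] [ 0.6121 -0.0833] [ 0.6061 -0.0984] [ 0.6119 -0.1023] [ 0.6336 -0.0779] 
[279 218  18  19  82] [[279, 218], [294, 236], [296, 234]] ((286.7727355957031, 226.77272033691406), 11.720849990844727) 173.0
[0.5381 0.0213] [ 0.5036 -0.0067] [ 0.5074 -0.0105]
```

View pics/crop1.png

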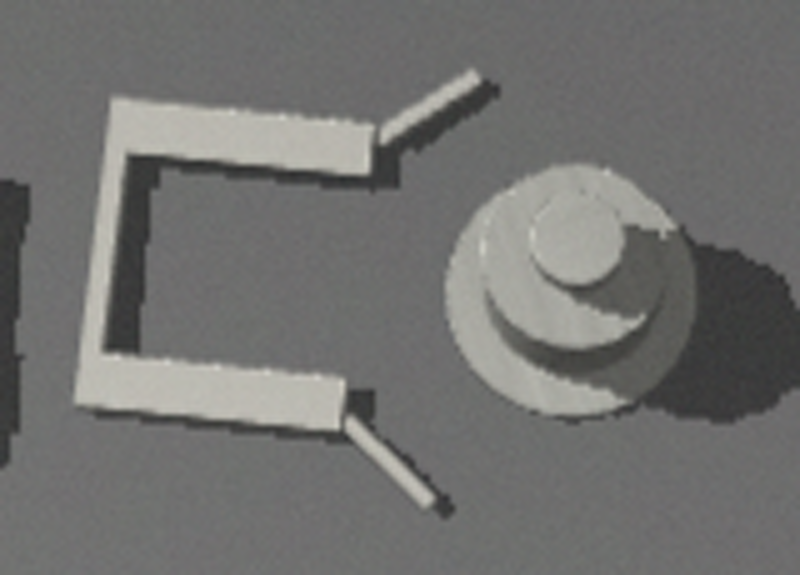

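The crop confirms it: grey lid with its knob at about (325,183) on a flanged tin with centre about (324,193), facing the keeper mouth. Next I'll compute the tin position from both the knob and the flange.

```bash
python3 - <<'E'
from h import *
f=grab_frame("top")
print(onplane(f,324,193.4,.017),onplane(f,325.4-.4,182.6-.4,.108))
g=grab_frame("scene")
seat=np.array([.5975,.0622]);d=np.array([.1125,.9937])
for F in (f,g): 
  print([np.round(proj(F,[*p,z]),1).tolist() for p,z in (((seat-45*d/1e3),.012),(seat,.012),(seat+d*.0485,.025))])
im=g["image"][215:340,250:380]; s=5
im=cv2.resize(im,None,fx=4.6,fy=4.6,interpolation=cv2.INTER_CUBIC)
P=lambda p:tuple(int(a) for a in (proj(g,p)-[250,215])*4.6)
n=np.array([d[1],-d[0]])
for a in(-.045,.056):
  for b in(-1,1):
    for w in(.052,.039): cv2.circle(im,P([*(seat+a*d+b*w*n),.025]),3,(0,0,255) if w==.052 else (0,255,0),-1)
t=onplane(f,324,193.4,.017)
for k in range(24): cv2.circle(im,P([t[0]+.048*np.cos(k/24*6.283),t[1]+.048*np.sin(k/24*6.283),.017]),2,(255,0,0),-1)
cv2.circle(im,P([t[0],t[1],.108]),3,(0,255,255),-1)
cv2.imwrite("pics/chk.png",im)
E
```

```text
[ 0.58607355 -0.06417244  0.017     ] [ 0.58694386 -0.06370905  0.108     ]
[[281.3, 191.1], [258.0, 188.7], [232.0, 184.7]]
[[308.0, 282.6], [325.5, 296.0], [345.3, 307.9]]
```

View pics/chk.png

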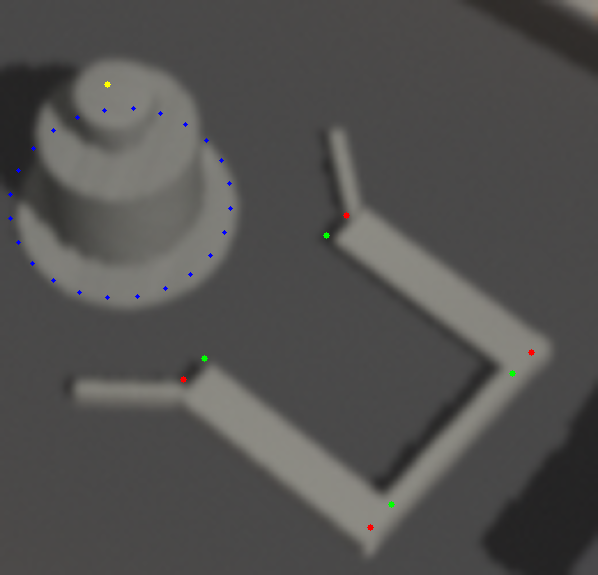

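Both views agree to within the calibration error. Relative to the tin, the seat is about (+11, +126) mm. Moving over the knob.

```bash
python3 -m creep '{"delta_pos":[[50,80,0],[80,132,-10],[110,185,-10],[140,235,-20],[170,285,-30],[200,335,-40],[230,385,-40],[260,435,-40],[290,480,-40],[321,529,-45]],"turn":[[0,0,0],[0,0,0],[0,0,0],[0,0,0],[0,0,0],[0,0,0],[0,0,0],[0,0,0],[0,0,0],[0,0,0]],"fingers":[85,85,85,85,85,85,85,85,85,85]}'; python3 -m creep '{"delta_pos":[[0,0,0],[0,0,0],[0,0,0]],"turn":[[0,0,0],[0,0,0],[0,0,0]],"fingers":[85,85,85]}'
python3 - <<'E'
from h import *
print(observe()["qpos"])
f=grab_frame("wrist");cv2.imwrite("pics/w1.png",f["image"]);print(np.round(f["T"],3).tolist(),f["camera_matrix"])
E
```

```text
clock: 1.5
tool_pos: [0.5879, -0.0625, 0.2007]
tcp_rot: [0.0, 0.978, 0.209, 0.001]
ft_force: [1.4, -1.3, 0.0]
width: 0.0849
gripper_force: 0.0
clock: 1.88
tool_pos: [0.5859, -0.0665, 0.2001]
tcp_rot: [0.0, 0.978, 0.207, -0.0]
ft_force: [-0.5, -0.6, 0.0]
width: 0.085
gripper_force: 0.0
[ 0.53473567  0.47800747 -0.61232068  1.74549283  0.31707659  1.01890725
 -1.34639391]
[[0.406, -0.87, -0.282, 0.658], [-0.914, -0.385, -0.126, -0.034], [0.001, 0.309, -0.951, 0.328], [0.0, 0.0, 0.0, 1.0]] [[371.64829954   0.         319.82698804]
 [  0.         371.64829954 241.47200044]
 [  0.           0.           1.        ]]
```

View pics/w1.png

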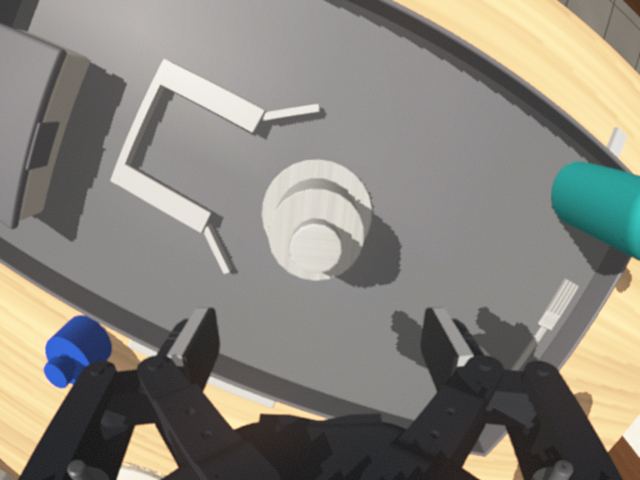

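The knob top is at (316,246) and the keeper's inner corners are visible. I'll cast these fisheye rays as a check.

```bash
cat >> h.py <<'E'
def wplane(f,u,v,z):
    K=np.array(f["camera_matrix"]);T=np.array(f["T"])
    x=np.array([u-K[0,2],v-K[1,2]])/K[0,0];r=np.linalg.norm(x)
    d=T[:3,:3]@np.array([*(x/r*np.sin(r)),np.cos(r)]);return T[:3,3]+d*(z-T[2,3])/d[2]
E
python3 - <<'E'
from h import *
f=grab_frame("wrist");print(observe()["tool_pos"])
print("knob",wplane(f,316,246,.108))
for p in((163,60),(112,180),(267,112),(211,213),(252,131),(203,232)): print(p,wplane(f,*p,.025))
E
```

```text
[ 0.58603276 -0.0663824   0.20032483]
knob [ 0.58864982 -0.0626978   0.108     ]
(163, 60) [0.66149992 0.11191399 0.025     ]
(112, 180) [0.54479405 0.12324883 0.025     ]
(267, 112) [0.65081517 0.00873618 0.025     ]
(211, 213) [0.55333725 0.02174511 0.025     ]
(252, 131) [0.63178889 0.0140794  0.025     ]
(203, 232) [0.53412018 0.02295537 0.025     ]
```

```bash
python3 -m creep '{"delta_pos":[[2,3,-30],[2,3,-60],[2,3,-85],[2,3,-102],[2,3,-102],[2,3,-102],[2,3,-102],[2,3,-102],[2,3,-102],[2,3,-102]],"turn":[[0,0,0],[0,0,0],[0,0,0],[0,0,0],[0,0,0],[0,0,0],[0,0,0],[0,0,0],[0,0,0],[0,0,0]],"fingers":[85,85,85,85,85,85,50,28,28,28]}'; python3 -m creep '{"delta_pos":[[0,0,0],[0,0,0],[0,0,0],[0,0,0]],"turn":[[0,0,0],[0,0,0],[0,0,0],[0,0,0]],"fingers":[28,28,28,28]}'
```

```text
clock: 3.22
tool_pos: [0.5891, -0.0616, 0.0989]
tcp_rot: [0.0, 0.978, 0.209, 0.0]
ft_force: [0.1, -0.9, 4.4]
width: 0.0319
gripper_force: 59.2
clock: 3.72
tool_pos: [0.5891, -0.0616, 0.0989]
tcp_rot: [0.0, 0.978, 0.209, 0.0]
ft_force: [0.3, -2.2, 5.5]
width: 0.0326
gripper_force: 59.2
```

```bash
python3 -m creep '{"delta_pos":[[0,5,1],[0,15,1],[1,27,1],[1,38,1],[2,48,1],[2,55,1],[3,60,1],[3,65,1],[3,65,1]],"turn":[[0,0,0],[0,0,0],[0,0,0],[0,0,0],[0,0,0],[0,0,0],[0,0,0],[0,0,0],[0,0,0]],"fingers":[28,28,28,28,28,28,28,28,28]}'; python3 - <<'E'
from h import *
f=grab_frame("top")
cv2.imwrite("pics/t2.png",cv2.resize(f["image"][130:250,210:370],None,fx=5,fy=5,interpolation=cv2.INTER_CUBIC))
f=grab_frame("wrist");cv2.imwrite("pics/w2.png",f["image"])
E
```

```text
clock: 4.85
tool_pos: [0.5914, 0.005, 0.0991]
tcp_rot: [-0.001, 0.978, 0.209, 0.0]
ft_force: [0.4, -0.2, -0.7]
width: 0.0321
gripper_force: 59.8
```

View pics/w2.png

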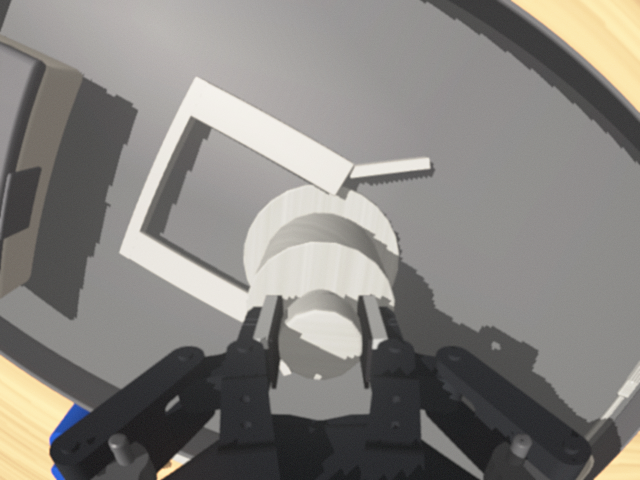

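The tin is upright at the mouth, with its flange edge beginning to enter (top of the arc at (322,184)). Checking the lateral offset.

```bash
python3 - <<'E'
from h import *
from scipy.optimize import least_squares
f=grab_frame("wrist")
P=np.array([wplane(f,*p,.017)[:2] for p in((322,184),(282,196),(256,220),(245,250),(370,200),(393,226),(399,250))])
r=least_squares(lambda c:np.linalg.norm(P-c,axis=1)-.048,[.59,0]);print(r.x,r.fun*1e3)
c=r.x;d=np.array([.1125,.9937]);n=np.array([d[1],-d[0]])
A=np.array([wplane(f,*p,.025)[:2] for p in((195,78),(121,252),(336,194),(352,163))]);print(A)
s=np.array([.5975,.0618]);print((s-c)@d,(s-c)@n,(A-s)@n,(A-s)@d)
E
```

```text
[0.58864768 0.00208339] [ 0.46413504 -0.3158688  -0.17874753 -0.15984479 -0.04858921  0.17939274
 -0.59409232]
[[0.66147432 0.11188035]
 [0.54447563 0.12375465]
 [0.63195397 0.01338053]
 [0.65128845 0.01263136]]
0.06033627947980864 0.0020784328065722177 [ 0.05793724 -0.05966022  0.0396841   0.05898105] [ 0.05696195  0.05559909 -0.04423836 -0.04280768]
```

```bash
python3 -m creep '{"delta_pos":[[2,8,0],[3,16,0],[4,25,0],[5,34,0],[6,43,0],[7,51,0],[8,56,0],[8,59,0],[8,59,0],[8,59,0]],"turn":[[0,0,0],[0,0,0],[0,0,0],[0,0,0],[0,0,0],[0,0,0],[0,0,0],[0,0,0],[0,0,0],[0,0,0]],"fingers":[28,28,28,28,28,28,28,28,28,28]}'; python3 - <<'E'
from h import *
f=grab_frame("top");w=grab_frame("wrist")
a=cv2.resize(f["image"][130:250,200:360],(533,400),interpolation=cv2.INTER_CUBIC)
b=cv2.resize(w["image"][20:420,90:490],(400,400))
cv2.imwrite("pics/c3.png",cv2.resize(np.hstack([a,b]),(800,343)))
E
```

```text
clock: 6.25
tool_pos: [0.5994, 0.0627, 0.0992]
tcp_rot: [-0.0, 0.978, 0.209, -0.0]
ft_force: [0.2, -0.2, -2.3]
width: 0.032
gripper_force: 59.7
```

View pics/c3.png

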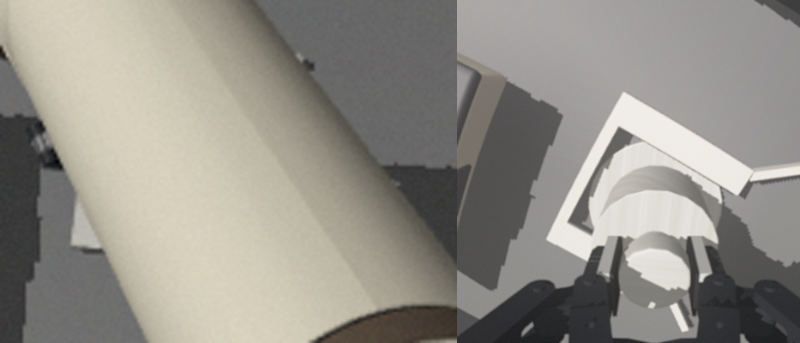

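The flange is under the lips, with a small gap left to the stop. Pushing on until contact.

```bash
python3 -m creep '{"delta_pos":[[0,2,0],[0,4,0],[0,4,0],[0,4,0]],"turn":[[0,0,0],[0,0,0],[0,0,0],[0,0,0]],"fingers":[28,28,28,28]}'; python3 -m creep '{"delta_pos":[[0,1.5,-1],[0,3,-1],[0,3,-1]],"turn":[[0,0,0],[0,0,0],[0,0,0]],"fingers":[28,28,28]}'
```

```text
clock: 6.85
tool_pos: [0.5999, 0.0658, 0.0995]
tcp_rot: [0.001, 0.978, 0.209, 0.0]
ft_force: [0.4, -3.5, -0.3]
width: 0.032
gripper_force: 59.9
clock: 7.22
tool_pos: [0.6005, 0.0665, 0.0998]
tcp_rot: [0.002, 0.978, 0.208, 0.0]
ft_force: [-1.7, -8.6, 9.5]
width: 0.032
gripper_force: 60.8
```

Contact with the stop is felt (y about -8.6 N), so the tin is home. Backing off to unload, then lifting.

```bash
python3 -m creep '{"delta_pos":[[0,-2,1],[0,-3,1],[0,-3,1],[0,-3,1],[0,-3,5],[0,-3,10],[0,-3,15],[0,-3,20],[0,-3,25],[0,-3,30]],"turn":[[0,0,0],[0,0,0],[0,0,0],[0,0,0],[0,0,0],[0,0,0],[0,0,0],[0,0,0],[0,0,0],[0,0,0]],"fingers":[28,28,28,28,28,28,28,28,28,28]}';  python3 -m creep '{"delta_pos":[[0,0,5],[0,0,10],[0,0,15],[0,0,20],[0,0,25],[0,0,32],[0,0,42],[0,0,55],[0,0,55],[0,0,55]],"turn":[[0,0,0],[0,0,0],[0,0,0],[0,0,0],[0,0,0],[0,0,0],[0,0,0],[0,0,0],[0,0,0],[0,0,0]],"fingers":[28,28,28,28,28,28,28,28,28,28]}'
python3 - <<'E'
from h import *
w=grab_frame("wrist");cv2.imwrite("pics/w4.png",w["image"])
E
```

```text
clock: 8.48
tool_pos: [0.5988, 0.0669, 0.1283]
tcp_rot: [-0.0, 0.978, 0.209, -0.001]
ft_force: [0.3, -2.4, -16.3]
width: 0.0317
gripper_force: 61.2
clock: 9.72
tool_pos: [0.5994, 0.0666, 0.1833]
tcp_rot: [0.0, 0.978, 0.209, -0.0]
ft_force: [-0.8, -0.9, -1.4]
width: 0.0321
gripper_force: 62.7
```

View pics/w4.png

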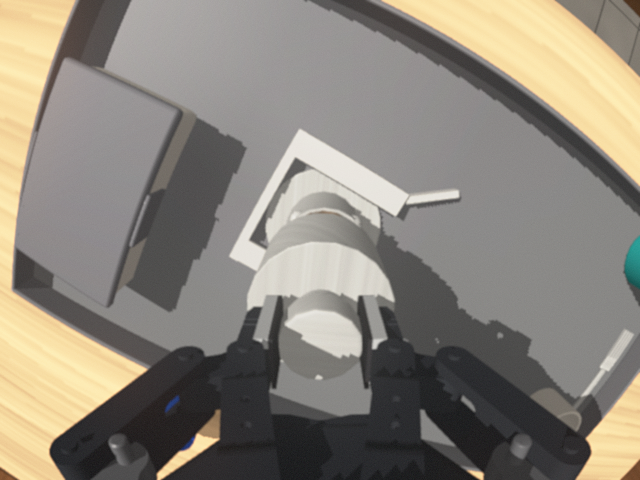

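The lid is off and the open tin's rim is visible below it in the keeper. Carrying the lid back to the tin's old spot.

```bash
python3 -m creep '{"delta_pos":[[-1,-8,5],[-2,-25,5],[-4,-50,5],[-6,-75,5],[-8,-100,5],[-10,-122,5],[-12,-136,0],[-12,-142,-5],[-12,-142,-15],[-12,-142,-30]],"turn":[[0,0,0],[0,0,0],[0,0,0],[0,0,0],[0,0,0],[0,0,0],[0,0,0],[0,0,0],[0,0,0],[0,0,0]],"fingers":[28,28,28,28,28,28,28,28,28,28]}';  python3 -m creep '{"delta_pos":[[0,0,-15],[0,0,-30],[0,0,-43],[0,0,-52],[0,0,-58],[0,0,-62],[0,0,-64],[0,0,-65],[0,0,-65],[0,0,-65]],"turn":[[0,0,0],[0,0,0],[0,0,0],[0,0,0],[0,0,0],[0,0,0],[0,0,0],[0,0,0],[0,0,0],[0,0,0]],"fingers":[28,28,28,28,28,28,28,28,28,28]}'
```

```text
clock: 11.02
tool_pos: [0.5878, -0.0741, 0.1527]
tcp_rot: [-0.0, 0.978, 0.21, 0.0]
ft_force: [-0.3, 1.0, -2.2]
width: 0.032
gripper_force: 62.7
clock: 12.28
tool_pos: [0.5877, -0.0753, 0.0885]
tcp_rot: [0.0, 0.978, 0.209, 0.0]
ft_force: [-0.4, -0.9, -1.0]
width: 0.0319
gripper_force: 62.7
```

```bash
python3 -m creep '{"delta_pos":[[0,0,-1],[0,0,-2],[0,0,-2],[0,0,-2]],"turn":[[0,0,0],[0,0,0],[0,0,0],[0,0,0]],"fingers":[28,28,28,28]}';  python3 -m creep '{"delta_pos":[[0,0,-1],[0,0,-2],[0,0,-2],[0,0,-2]],"turn":[[0,0,0],[0,0,0],[0,0,0],[0,0,0]],"fingers":[28,28,28,28]}'
```

```text
clock: 12.78
tool_pos: [0.5875, -0.0753, 0.0863]
tcp_rot: [-0.0, 0.978, 0.209, -0.0]
ft_force: [-0.1, 0.2, -0.8]
width: 0.0323
gripper_force: 62.7
clock: 13.28
tool_pos: [0.5875, -0.0753, 0.0843]
tcp_rot: [-0.0, 0.978, 0.209, 0.0]
ft_force: [-0.1, -0.3, -1.1]
width: 0.032
gripper_force: 62.7
```

```bash
python3 -m creep '{"delta_pos":[[0,0,-1],[0,0,-1],[0,0,-1],[0,0,-1]],"turn":[[0,0,0],[0,0,0],[0,0,0],[0,0,0]],"fingers":[28,28,28,28]}';  python3 -m creep '{"delta_pos":[[0,0,-1],[0,0,-1],[0,0,-1],[0,0,-1]],"turn":[[0,0,0],[0,0,0],[0,0,0],[0,0,0]],"fingers":[28,28,28,28]}'
```

```text
clock: 13.78
tool_pos: [0.5879, -0.0754, 0.084]
tcp_rot: [0.0, 0.978, 0.209, 0.0]
ft_force: [-0.5, -0.4, 5.5]
width: 0.032
gripper_force: 63.2
clock: 14.28
tool_pos: [0.588, -0.0756, 0.0838]
tcp_rot: [0.001, 0.978, 0.209, 0.0]
ft_force: [-4.5, -0.4, 12.0]
width: 0.0318
gripper_force: 64.1
```

Floor contact (about 12 N up). Easing off, opening gently, then raising and moving clear.

```bash
python3 -m creep '{"delta_pos":[[0,0,1.5],[0,0,1.5],[0,0,1.5],[0,0,1.5],[0,0,1.5],[0,0,1.5],[0,0,1.5],[0,0,1.5],[0,0,1.5],[0,0,1.5]],"turn":[[0,0,0],[0,0,0],[0,0,0],[0,0,0],[0,0,0],[0,0,0],[0,0,0],[0,0,0],[0,0,0],[0,0,0]],"fingers":[32,36,42,50,60,70,85,85,85,85]}';  python3 -m creep '{"delta_pos":[[0,0,5],[0,0,15],[0,0,30],[0,0,50],[0,0,80],[0,0,110],[-50,-20,130],[-100,-60,130],[-140,-100,130],[-160,-120,130]],"turn":[[0,0,0],[0,0,0],[0,0,0],[0,0,0],[0,0,0],[0,0,0],[0,0,0],[0,0,0],[0,0,0],[0,0,0]],"fingers":[85,85,85,85,85,85,85,85,85,85]}'
python3 -m creep '{"delta_pos":[[-20,-40,0],[-30,-90,0],[-40,-140,0],[-50,-190,0],[-60,-240,0],[-60,-240,0],[-60,-240,0],[-60,-240,0]],"turn":[[0,0,0],[0,0,0],[0,0,0],[0,0,0],[0,0,0],[0,0,0],[0,0,0],[0,0,0]],"fingers":[85,85,85,85,85,85,85,85]}'
python3 - <<'E'
from h import *
f=grab_frame("top");g=grab_frame("scene")
a=cv2.resize(f["image"][80:300,100:510],(800,429));cv2.imwrite("pics/f1.png",a)
cv2.imwrite("pics/f2.png",cv2.resize(g["image"][200:350,200:400],(800,600),interpolation=cv2.INTER_CUBIC))
E
```

```text
clock: 15.52
tool_pos: [0.5876, -0.0753, 0.0838]
tcp_rot: [0.0, 0.978, 0.209, 0.0]
ft_force: [-0.4, 0.4, -0.2]
width: 0.0846
gripper_force: 0.0
clock: 16.77
tool_pos: [0.4252, -0.1978, 0.2151]
tcp_rot: [0.001, 0.978, 0.207, -0.0]
ft_force: [-0.3, 0.3, 0.5]
width: 0.085
gripper_force: 0.0
clock: 17.77
tool_pos: [0.3685, -0.4338, 0.2145]
tcp_rot: [0.0, 0.978, 0.21, 0.0]
ft_force: [-0.6, -0.1, -0.6]
width: 0.0845
gripper_force: 0.0
```

View pics/f1.png

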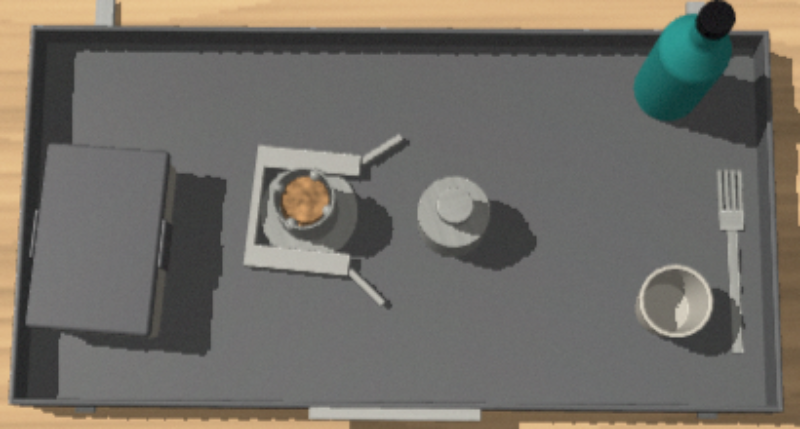

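View pics/f2.png

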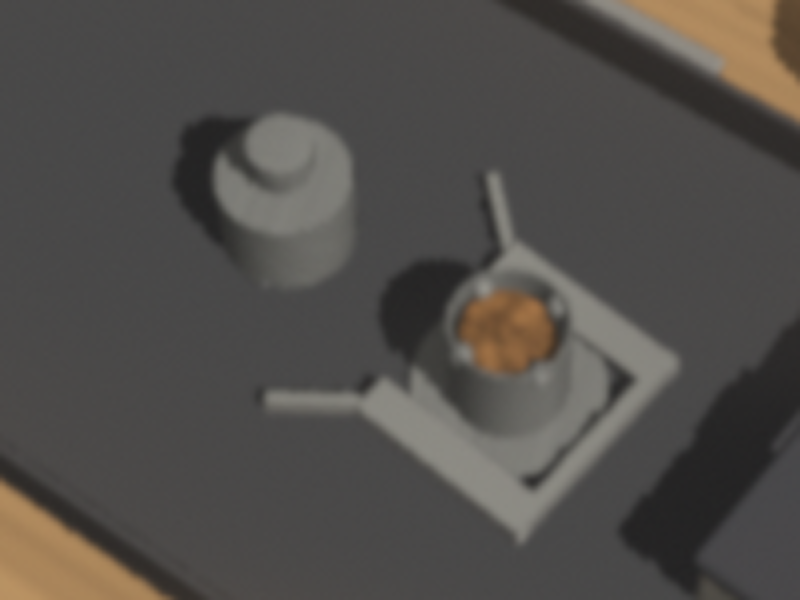

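The open tin stands upright in the keeper with its rim at (305,198) in the enlarged top view. The lid stands knob up at (455,210), and the bystanders are unmoved. I'll check the seat distance, then hand in.

```bash
python3 - <<'E'
from h import *
from station import job_done
f=grab_frame("top");t=onplane(f,256.3,181.5,.077)[:2];e=np.linalg.norm(t-[.597,.0618]);print(t,e)
if e<.009: print(job_done())
E
```

```text
[0.59661586 0.05934946] 0.0024804641901734785
the job is handed in; nothing more can be done
None
```

The job is handed in: the open tin stands upright in the keeper, measured about 2.5 mm from the seat, and its lid stands knob up on the tray floor before the keeper's mouth; no bystander looks moved, and no verdict came back.

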